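Free a stuck nest of steel beakers and put them away by size

ROBOT

A 7-joint arm with a two-finger parallel gripper is mounted at the origin on the work surface. World frame = base frame: x ahead of the robot, y to its left, z up, the work surface at z = 0. Lengths are in m, angles in rad, forces in N, time in s.
With the tool pointing down it reaches from about 0.35 to 0.9 m from the base axis. Payload 7.2 kg.
Tool frame: the origin (TCP) lies at the very end of the fingers, on their centre line; the grasp point (between the pads) lies 19 mm behind it; z points along the fingers, y is the line along which they close (so a half turn about z gives the same grasp; the last joint's range is limited). The gripper opens to 85 mm and grips with 20 to 120 N. Pads are 22 mm wide; open, the fingers measure 114 mm over their backs; the gripper's body (76 mm by 85 mm) begins 54 mm behind the grasp point. The pads swing forward as they close: fully open they stand 13 mm farther back than shut.
Start: joints at [1.145, 0.411, -0.013, 1.596, 0.006, 1.134, -0.082], TCP at [0.219, -0.585, 0.231] pointing down, gripper open.
Joint ranges: [-2.95, 2.95], [-0.29, 1.99], [-1.47, 1.44], [0.14, 2.54], [-1.03, 4.17], [0.13, 1.85], [-2.86, 2.86]. Speed limits (rad/s): [2.39, 2.39, 3.01, 3.01, 3.14, 3.14, 3.14].

INTERFACE

Orientations are given as a unit quaternion [x, y, z, w].
In Python, from bench import robot gives the robot as it stands.
- The arm moves only by the shell command python3 -m inch 'ROWS' [OPENING]. ROWS is JSON, a list of rows, each a list of 2 entries, a list of its own where there are three numbers: the shift along the world's x, y, z in mm, then the turn, a rotation vector about the world's x, y, z in rad. A call has 1 to 20 rows; each row is the pose to reach, as a shift and turn from the pose commanded when the call began; what a row does not reach only later rows make up. A row lasts 1/8 s, in which the tool goes at most 62.5 mm and 10.7 degrees, less where a joint would pass 70% of its speed; a pose out of reach is approached as far as the arm can. A call with a gripper value outside its range is refused whole. OPENING is the opening, from 0 (shut) to 1 (fully open), set as the call begins (- or left out, the last holds). The fingers move at their own pace and stop on an object; the grip force is fixed at half the most. Time passes only in rows, so rows that repeat a pose let the fingers close. It gives the time, the measured TCP pose, the force, the opening and the grip force at its end, in the units of the state.
- robot.read_state(): the state, without advancing time (a new reading comes with each control period).
- robot.grab_frame(name): name is "side" or "top" or "wrist"; returns the picture (384x512x3 uint8, red, green, blue); there is no depth.
- robot.get_calibration(name): a dict with "fx", "fy", "cx", "cy" (pixels), "dist" ([k1, k2, p1, p2, k3] as OpenCV has them; the pictures are not rectified), "camera_from_world" (4x4, takes a point from world to camera coordinates). Camera axes: x right, y down, z forward; pixel columns grow to the right and rows downward; lengths in m; the calibration is good to about 2 mm. A picture is of the moment at which its call begins: read the wrist's pose just before it. get_calibration takes no time and is no camera call; for the wrist camera it gives the pose at the moment of the call.
- robot.sign_off(): hands the job in; it is judged then, once.
The state is a dict: "clock": time; "joint_pos": joint angles; "qvel": joint speeds; "effort": joint torques, N m; "tcp_pos": TCP position; "tool_rot": TCP orientation; "contact_force": force on the tool from outside, world axes, zero at the start; "moment": the same for the moment, N m; "width": opening from 0.0 (shut) to 1.0 (fully open); "grip_force": force on a finger pad.
Only numpy, scipy, OpenCV 4.12 (cv2) and the standard library are available. Lean on these libraries where they do the work, as an engineer would, in place of code of your own. Each camera call takes 0.05 s, during which the arm holds its last target. There are 200 camera calls.

TASK

The three steel vessels on the bench warmer have been pushed into one another and stick: work the small beaker and the medium one free - a straight pull only brings the whole nest up, so twist them to and fro as you ease them out - and keep the jug down in the warmer. Stand each freed beaker upright in the steel tray that holds the other beaker of its size, setting it down rather than dropping it. Do not push or knock over the spare beakers, the amber bottle or the tin.

Things in the scene. Friction and masses are not known exactly. Their poses are not given: they have to be found in the camera images.
- beaker_s: the small beaker, innermost of the nest: steel, hollow, 40 mm outside diameter, 87 mm tall, wall 2 mm, about 0.14 kg. A black silicone collar sits round it: flange 5 mm thick, 62 mm across, its underside 42 mm above the foot; below the flange a plug 16 mm deep wedged in the medium beaker's mouth. Origin: centre of the underside; z along its axis, out of the mouth
- flange_s (a point): top of the small beaker's flange, on its axis. The 40 mm of bare wall above it can be gripped. The plug holds about 10 N (8 to 13) against a straight pull, more than medium beaker and jug weigh. While turned (0.3 N m, either way) most of that hold goes: rising 5 to 8 mm per radian takes 2 to 5 N. Grip gone after 17 mm of rise; clear of the mouth after 43 mm
- beaker_m: the medium beaker, stuck in the jug: steel, hollow, 60 mm outside and 55 mm inside diameter, 105 mm tall, about 0.21 kg. Silicone collar: flange 5 mm thick, 80 mm across, its underside 60 mm above the foot, resting on the jug's rim at the start; below it a plug 16 mm deep wedged in the jug. Origin: centre of the underside; z along its axis, out of the mouth
- flange_m (a point): top of the medium beaker's flange, on its axis. The 40 mm of bare wall above it can be gripped once the small beaker is out. It is held more firmly than the small one: about 14 N (11 to 17) against a straight pull, 0.5 N m against turning; while it is turned the pull needed drops likewise. Grip gone after 17 mm of rise; clear of the jug after 61 mm
- jug: the jug, outermost of the nest: steel, 77 mm outside diameter, 105 mm tall, thick base, about 0.45 kg, loose; a flat D-shaped handle stands out to 74 mm from the axis on its +x side. Origin: centre of the underside, 36 mm above the warmer's origin. The warmer's notch keeps the handle from turning more than a few degrees, but nothing keeps the jug from being lifted
- warmer: the bench warmer, cream, fixed: 152 mm across, 36 mm high to its plate, with a rim 22 mm higher round the jug, open at the +x side where two upright cheeks stand either side of the jug's handle. Origin: centre of the underside at bench height; x towards the notch
- tray_m: shallow steel tray, fixed, 210 mm (x) by 110 mm (y) outside, wall 16 mm high and 3 mm thick, floor 3 mm thick; it holds the spare medium beaker towards its +x end, its -x half is empty. Origin: centre of the underside at bench height. The two trays look alike: the beaker standing in them tells which is which
- tray_s: shallow steel tray, fixed, the same as the other (210 mm by 110 mm, wall 16 mm high, floor 3 mm thick); it holds the spare small beaker towards its +x end, its -x half is empty. Origin: centre of the underside at bench height
- spare_m: a second medium beaker with its collar (60 mm diameter, 105 mm tall, flange 80 mm across), loose, standing in its tray; to be left alone. Origin: centre of the underside
- spare_s: a second small beaker with its collar (40 mm diameter, 87 mm tall, flange 62 mm across), loose, standing in its tray; to be left alone. Origin: centre of the underside
- bottle: amber apothecary bottle with a black eight-sided stopper, 64 mm diameter, 138 mm tall, loose bystander on the far side of the bench. Origin: centre of the underside
- tin: round aluminium tin, 70 mm diameter, 50 mm tall, loose bystander on the far side of the bench. Origin: centre of the underside
There are look-alikes about, which are no part of the job. What is shaped like the beaker_m but turquoise is not meant. What is shaped like the beaker_s but green is not meant.

How it is judged:
By the outcome, as a careful person would: the job done as asked, in the order asked, and still so for the second after the job is handed in, with the robot touching nothing.
It also fails if it takes over 72 s, if anything falls off the work surface, if the arm or the gripper's body presses on something with over 40 N, if the wrist force passes 120 N, or if a joint passes its speed limit or range.

## Working session

There is one attempt and no reset: what is moved stays moved. The work goes in short steps, Python scripts to look and compute and a shell command to move; the robot and the scene stay as the last step left them, time stands still between calls to the robot, and variables do not carry over. Pictures are saved under pics/ and viewed, at most 10 in all, crops included, and the job is handed in when it is done.

```bash
mkdir -p pics; ls
cat > h.py <<'E'
import numpy as np, cv2
from bench import robot
def snap(n,f):
    im=robot.grab_frame(n); cv2.imwrite(f'pics/{f}.png',im[...,::-1]); return im
def cal(n):
    c=robot.get_calibration(n); K=np.array([[c['fx'],0,c['cx']],[0,c['fy'],c['cy']],[0,0,1.]])
    return K,np.array(c['dist'],float),np.array(c['camera_from_world'])
def ray(n,uv,C=None):
    K,d,T=C or cal(n); p=cv2.undistortPoints(np.array([[uv]],float),K,d)[0,0]
    R=T[:3,:3]; return -R.T@T[:3,3], R.T@np.array([p[0],p[1],1.])
def at_z(n,uv,z,C=None):
    o,d=ray(n,uv,C); return o+d*(z-o[2])/d[2]
def proj(n,P,C=None):
    K,d,T=C or cal(n); return cv2.projectPoints(np.array(P,float).reshape(-1,3),cv2.Rodrigues(T[:3,:3])[0],T[:3,3],K,d)[0][:,0]
E
python3 - <<'E'
from h import *
a=snap('top','top0'); b=snap('side','side0')
for n in ('top','side'):
    K,d,T=cal(n); print(n,K[0,0],d.round(3),(-T[:3,:3].T@T[:3,3]).round(3),T[2,:3].round(3))
s=robot.read_state(); print(s['clock'],s['tcp_pos'],s['tool_rot'],s['contact_force'],s['width'])
E
```

```text
pics
top 452.5842221447304 [-0.116  0.     0.     0.     0.   ] [0.481 0.004 1.25 ] [ 0.073  0.003 -0.997]
side 466.01554535751126 [-0.139  0.     0.     0.     0.   ] [0.114 0.565 0.707] [ 0.49  -0.614 -0.619]
0.1 [ 0.2187257  -0.58502856  0.23052235] [ 9.84035176e-01  1.77972661e-01 -1.68698910e-04 -6.89799523e-04] [-0.5027239   0.18436444 -1.57847232] 0.9971819432653131
```

View pics/top0.png

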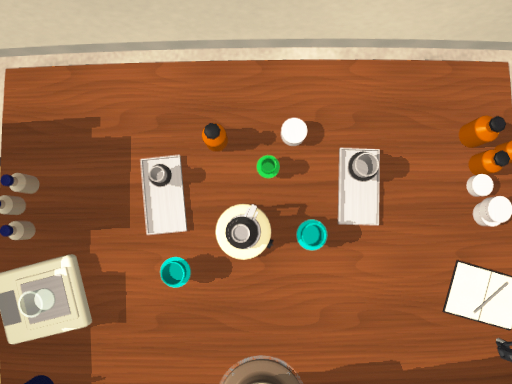

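View pics/side0.png

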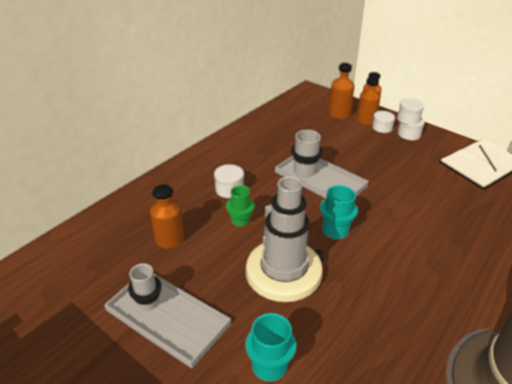

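Run:
```python
import cv2,numpy as np
a=cv2.imread('pics/top0.png'); 
c=lambda x,y,w,h:cv2.resize(a[y:y+h,x:x+w],None,fx=4,fy=4,interpolation=cv2.INTER_CUBIC)
n=c(205,190,80,80); s=c(130,145,65,100)[:,:]; m=c(330,140,60,100)
H=400
pad=lambda i:cv2.copyMakeBorder(i,0,H-i.shape[0],0,0,cv2.BORDER_CONSTANT)
cv2.imwrite('pics/crop0.png',np.hstack([c(205,190,75,100),c(130,145,62,100),c(330,140,62,100)]))
```

```text
(no output)
```

View pics/crop0.png

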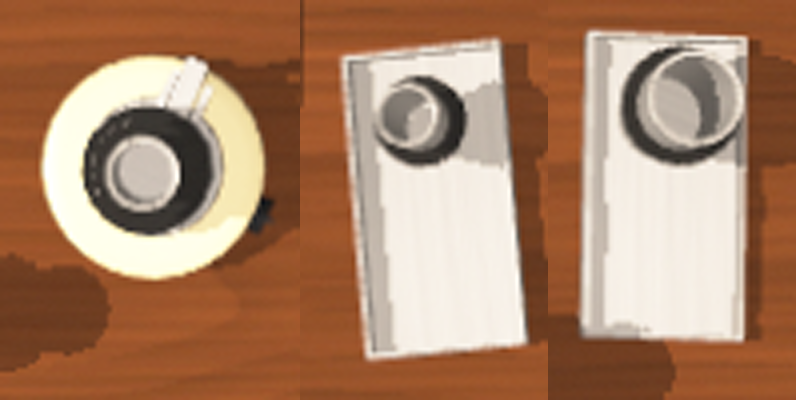

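Look-alikes for the target: spare_s (158,174), green (268,166), spare_m (364,165), turquoise (312,234) and (175,271). The pieces to work on are the nest on the cream warmer: small mouth at (240.7,233) in the top view. The crop confirms steel with a black collar, and the handle points up and right. The left tray holds the small spare, the right one the medium.

Run:
```python
from h import *
C=cal('top')
print('nest mouth',at_z('top',(240.75,233),.231,C).round(4), 'via warmer', at_z('top',(205+153/4,190+167/4),.058,C).round(4))
o1,d1=ray('top',(240.75,233),C);o2,d2=ray('side',(290,185))
A=np.stack([d1,-d2],1);t=np.linalg.lstsq(A,o2-o1,rcond=None)[0];print('tri',o1+t[0]*d1,o2+t[1]*d2)
print('handle',at_z('top',(205+190/4,190+62/4),.14,C))
for n,q in (('S',[(140,159.25),(179.5,155),(186.75,230.5),(147,234.5)]),('M',[(339.75,148),(379.75,149.5),(379,225),(338.25,224.5)])):
    P=np.array([at_z('top',u,.016,C) for u in q]);c=P.mean(0);x=(P[0]+P[1]-P[2]-P[3])/2
    yaw=np.arctan2(x[1],x[0]);print(n,c.round(4),np.linalg.norm(x),yaw,'target -x half',(c-.05*np.array([np.cos(yaw),np.sin(yaw),0])).round(4))
for n,u,z in (('green',(268,166),.087),('turqA',(312,234),.105),('turqB',(175,271),.105),('spare_s',(157,173.5),.09),('spare_m',(366,163),.108),('bottle',(211,131),.138),('tin',(294,131),.05)): print(n,at_z('top',u,z,C).round(3))
K,d,T=cal('wrist');print('wristcam',(-T[:3,:3].T@T[:3,3]).round(3),T[2,:3].round(3),K[0,0])
from scipy.spatial.transform import Rotation as R
s=robot.read_state();print(R.from_quat(s['tool_rot']).as_matrix().round(3))
```

```text
nest mouth [0.4599 0.0403 0.231 ] via warmer [0.4595 0.04   0.058 ]
tri [0.45985066 0.04039612 0.22878429] [0.46045189 0.04079199 0.22878615]
handle [0.52490296 0.01403604 0.14      ]
S [0.5628 0.2602 0.016 ] 0.20888206315255914 0.0964593638667266 target -x half [0.5131 0.2554 0.016 ]
M [ 0.5779 -0.2791  0.016 ] 0.20994984364548375 -0.04520766260534412 target -x half [ 0.528  -0.2769  0.016 ]
green [ 0.629 -0.027  0.087]
turqA [ 0.452 -0.135  0.105]
turqB [0.363 0.212 0.105]
spare_s [0.613 0.261 0.09 ]
spare_m [ 0.631 -0.277  0.108]
bottle [0.712 0.115 0.138]
tin [ 0.727 -0.099  0.05 ]
wristcam [ 0.281 -0.562  0.375] [-0.245 -0.09  -0.965] 343.35133364836383
[[ 0.937  0.35  -0.001]
 [ 0.35  -0.937  0.001]
 [-0.    -0.001 -1.   ]]
```

```bash
python3 -m inch '[[[20,50,20],[0,0,0.1]],[[60,150,50],[0,0,0.3]],[[80,210,60],[0,0,0.45]],[[100,260,70],[0,0,0.6]],[[125,320,80],[0,0,0.75]],[[145,380,80],[0,0,0.9]],[[170,440,80],[0,0,1.05]],[[192,500,80],[0,0,1.15]],[[215,560,80],[0,0,1.25]],[[233,605,80],[0,0,1.3]],[[241,625,80],[0,0,1.3]],[[241,625,80],[0,0,1.3]],[[241,625,80],[0,0,1.3]]]' 1
python3 - <<'E'
from h import *
from scipy.spatial.transform import Rotation as R
s=robot.read_state();C=cal('wrist');im=snap('wrist','w1')
th=np.linspace(0,2*np.pi,60)
for c,z,r in (((.46,.0403),.231,.020),((.46,.0403),.191,.031)):
    for p in proj('wrist',[(c[0]+r*np.cos(t),c[1]+r*np.sin(t),z) for t in th],C): cv2.circle(im,tuple(int(v) for v in p.round()),1,(255,0,0),-1)
cv2.imwrite('pics/w1o.png',im[...,::-1]);print(s['joint_pos'],s['tcp_pos'],R.from_quat(s['tool_rot']).as_matrix().round(3)[:,0])
E
```

```text
clock: 1.72
tcp_pos: [0.4596, 0.0393, 0.3108]
tool_rot: [0.676, 0.737, -0.0, -0.0]
contact_force: [-1.2, 0.5, 0.1]
width: 0.999
grip_force: 0.0
[ 0.46206745  0.11951222 -0.70479576  1.82099804  0.08198875  1.2315664
 -0.17916866] [0.45957451 0.03925727 0.31083306] [-0.087  0.996 -0.   ]
```

View pics/w1o.png

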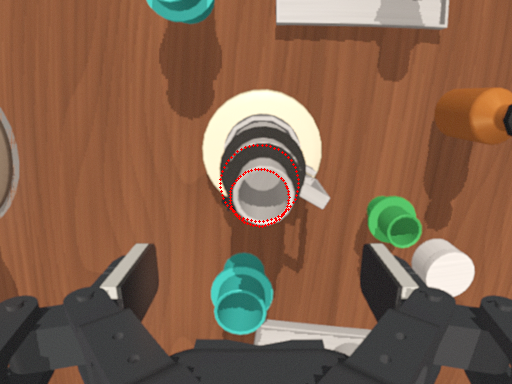

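The overlaid mouth (262,196) and flange circles lie on the small beaker, so I descend and grip.

```bash
python3 -m inch '[[[0,1,-40],[0,0,0]],[[0,1,-75],[0,0,0]],[[0,1,-100],[0,0,0]],[[0,1,-114],[0,0,0]],[[0,1,-114],[0,0,0]],[[0,1,-114],[0,0,0]]]' 1 && python3 -m inch '[[[0,0,0],[0,0,0]],[[0,0,0],[0,0,0]],[[0,0,0],[0,0,0]],[[0,0,0],[0,0,0]],[[0,0,0],[0,0,0]],[[0,0,0],[0,0,0]],[[0,0,0],[0,0,0]],[[0,0,0],[0,0,0]]]' 0
```

```text
clock: 2.52
tcp_pos: [0.4605, 0.0404, 0.1982]
tool_rot: [0.676, 0.737, 0.0, 0.001]
contact_force: [0.1, -0.1, -0.1]
width: 1.002
grip_force: 0.0
clock: 3.52
tcp_pos: [0.4608, 0.0407, 0.198]
tool_rot: [0.676, 0.737, 0.001, 0.001]
contact_force: [2.9, -0.1, 6.3]
width: 0.464
grip_force: 60.7
```

```bash
python3 -m inch '[[[0,0,0],[0,0,0.15]],[[0,0,0.8],[0,0,0.3]],[[0,0,1.6],[0,0,0.45]],[[0,0,2.4],[0,0,0.6]],[[0,0,2.4],[0,0,0.45]],[[0,0,3.2],[0,0,0.3]],[[0,0,4],[0,0,0.15]],[[0,0,4.8],[0,0,0]]]'
python3 - <<'E'
from h import *
from scipy.spatial.transform import Rotation as R
s=robot.read_state();print(s['moment'],s['contact_force'],s['joint_pos'].round(2) if hasattr(s['joint_pos'],'round') else s['joint_pos'])
snap('side','s1')
a=cv2.imread('pics/side0.png')[160:310,230:340];b=cv2.imread('pics/s1.png')[160:310,230:340]
cv2.imwrite('pics/s1c.png',cv2.resize(np.hstack([a,b]),None,fx=3,fy=3,interpolation=cv2.INTER_CUBIC))
E
```

```text
clock: 4.53
tcp_pos: [0.4591, 0.0407, 0.2014]
tool_rot: [0.677, 0.736, -0.0, -0.001]
contact_force: [1.3, 1.2, -4.3]
width: 0.46
grip_force: 61.7
[ 0.22136047 -0.22351519  0.18779638] [ 1.27049004  1.23525296 -4.26199761] [ 0.41  0.23 -0.7   1.98  0.18  0.99 -0.28]
```

View pics/s1c.png

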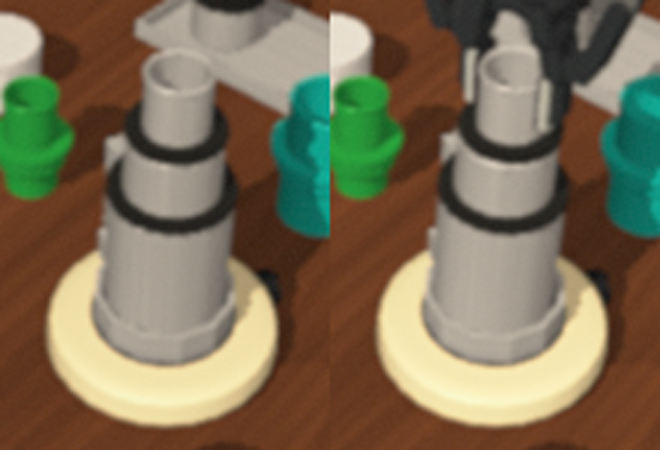

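Left is before, right is now. The small collar has risen by about 2 px, and the medium collar, jug and warmer are unchanged. The method works, so I continue.

```bash
python3 -m inch '[[[0,0,0],[0,0,-0.15]],[[0,0,0.8],[0,0,-0.3]],[[0,0,1.6],[0,0,-0.45]],[[0,0,2.4],[0,0,-0.6]],[[0,0,2.4],[0,0,-0.45]],[[0,0,3.2],[0,0,-0.3]],[[0,0,4],[0,0,-0.15]],[[0,0,4.8],[0,0,0]],[[0,0,5.6],[0,0,0.15]],[[0,0,6.4],[0,0,0.3]],[[0,0,7.2],[0,0,0.45]],[[0,0,8],[0,0,0.6]],[[0,0,8],[0,0,0.45]],[[0,0,8.8],[0,0,0.3]],[[0,0,9.6],[0,0,0.15]],[[0,0,10.4],[0,0,0]],[[0,0,11.2],[0,0,-0.15]],[[0,0,12],[0,0,-0.3]],[[0,0,12.8],[0,0,-0.45]],[[0,0,13.6],[0,0,-0.6]]]'
```

```text
clock: 7.08
tcp_pos: [0.4592, 0.0404, 0.2153]
tool_rot: [0.864, 0.504, -0.001, -0.0]
contact_force: [-0.4, 0.6, -1.4]
width: 0.462
grip_force: 61.8
```

```bash
python3 -m inch '[[[0,0,0],[0,0,0.15]],[[0,0,0.8],[0,0,0.3]],[[0,0,1.6],[0,0,0.45]],[[0,0,2.4],[0,0,0.6]],[[0,0,3.2],[0,0,0.75]],[[0,0,4],[0,0,0.9]],[[0,0,4],[0,0,0.9]],[[0,0,4],[0,0,0.9]]]'
```

```text
clock: 8.07
tcp_pos: [0.4596, 0.0404, 0.2195]
tool_rot: [0.559, 0.829, -0.0, -0.0]
contact_force: [-0.1, 0.6, -1.3]
width: 0.459
grip_force: 61.7
```

Only the beaker's own weight is left, so it is free. I lift clear, carry it over tray_s, and turn the closing line across the tray, away from the spare.

```bash
python3 -m inch '[[[0,0,10],[0,0,0]],[[0,0,30],[0,0,0]],[[0,0,50],[0,0,0]],[[0,0,70],[0,0,0]],[[4,20,75],[0,0,0.1]],[[13,60,75],[0,0,0.25]],[[23,100,75],[0,0,0.4]],[[32,140,75],[0,0,0.55]],[[41,180,75],[0,0,0.7]],[[46,205,75],[0,0,0.85]],[[48.5,214.5,60],[0,0,1]],[[48.5,214.5,30],[0,0,1.15]],[[48.5,214.5,-10],[0,0,1.28]],[[48.5,214.5,-50],[0,0,1.28]],[[48.5,214.5,-90],[0,0,1.28]],[[48.5,214.5,-120],[0,0,1.28]],[[48.5,214.5,-140],[0,0,1.28]],[[48.5,214.5,-148],[0,0,1.28]],[[48.5,214.5,-148],[0,0,1.28]],[[48.5,214.5,-148],[0,0,1.28]]]'
python3 - <<'E'
from h import *
snap('side','s2');snap('top','t2')
a=cv2.imread('pics/s2.png')[120:380,90:390]
b=cv2.imread('pics/t2.png')[140:270,130:280]
cv2.imwrite('pics/c2.png',np.hstack([cv2.resize(a,None,fx=1.5,fy=1.5),cv2.resize(b,(350,390))[:390]]))
E
```

```text
clock: 10.58
tcp_pos: [0.509, 0.2555, 0.0728]
tool_rot: [-0.048, 0.999, 0.0, 0.001]
contact_force: [1.3, 0.6, -1.4]
width: 0.463
grip_force: 61.8
```

View pics/c2.png

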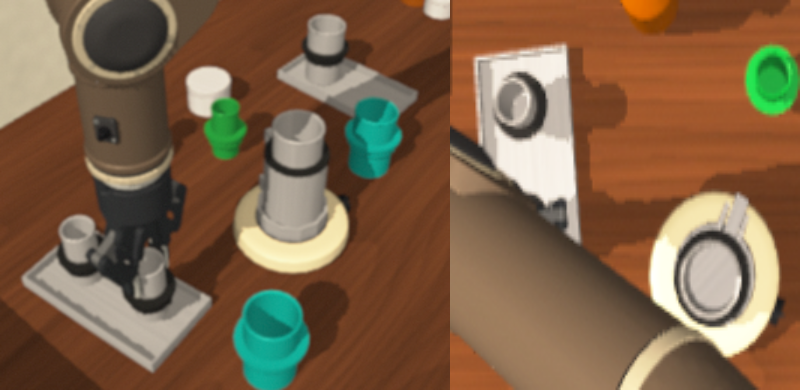

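The small beaker hangs over the empty half of tray_s, the spare is untouched, and the jug and medium beaker sit in the warmer. I lower slowly.

```bash
python3 -m inch '[[[0,0,-6],[0,0,0]],[[0,0,-10],[0,0,0]],[[0,0,-12],[0,0,0]],[[0,0,-13.5],[0,0,0]],[[0,0,-14.5],[0,0,0]],[[0,0,-14.5],[0,0,0]]]'
```

```text
clock: 11.42
tcp_pos: [0.5084, 0.2551, 0.0572]
tool_rot: [-0.048, 0.999, 0.0, 0.0]
contact_force: [-0.5, -0.5, -1.5]
width: 0.462
grip_force: 61.9
```

```bash
python3 -m inch '[[[0,0,-0.7],[0,0,0]],[[0,0,-1.4],[0,0,0]],[[0,0,-1.4],[0,0,0]]]'
```

```text
clock: 11.8
tcp_pos: [0.5086, 0.2553, 0.0569]
tool_rot: [-0.048, 0.999, -0.0, 0.001]
contact_force: [-2.6, -1.7, 9.3]
width: 0.461
grip_force: 62.7
```

It touches down, pressing with 9 N. I ease off, open and rise.

```bash
python3 -m inch '[[[0,0,0.7],[0,0,0]],[[0,0,0.7],[0,0,0]]]' && python3 -m inch '[[[0,0,0],[0,0,0]],[[0,0,0],[0,0,0]],[[0,0,0],[0,0,0]],[[0,0,0],[0,0,0]],[[0,0,0],[0,0,0]],[[0,0,0],[0,0,0]],[[0,0,20],[0,0,0]],[[0,0,60],[0,0,0]],[[0,0,110],[0,0,0]],[[0,0,160],[0,0,0]],[[0,0,190],[0,0,0]],[[0,0,190],[0,0,0]]]' 1
```

```text
clock: 12.05
tcp_pos: [0.5085, 0.2552, 0.057]
tool_rot: [-0.048, 0.999, 0.0, 0.0]
contact_force: [-0.7, -1.3, 6.3]
width: 0.456
grip_force: 62.4
clock: 13.55
tcp_pos: [0.5091, 0.2563, 0.2503]
tool_rot: [-0.048, 0.999, 0.001, 0.003]
contact_force: [-0.3, -0.1, 0.6]
width: 1.002
grip_force: 0.0
```

```bash
python3 -m inch '[[[-5,-20,15],[0,0,-0.17]],[[-12,-60,25],[0,0,-0.34]],[[-22,-100,30],[0,0,-0.51]],[[-32,-140,30],[0,0,-0.68]],[[-41,-180,30],[0,0,-0.85]],[[-46,-205,30],[0,0,-1.02]],[[-49,-216,30],[0,0,-1.19]],[[-49,-216,30],[0,0,-1.36]],[[-49,-216,30],[0,0,-1.5]],[[-49,-216,30],[0,0,-1.58]],[[-49,-216,30],[0,0,-1.58]],[[-49,-216,30],[0,0,-1.58]]]' 1
python3 - <<'E'
from h import *
print(at_z('top',(242.3,230.7),.186).round(4))
s=robot.read_state();C=cal('wrist');im=snap('wrist','w3');th=np.linspace(0,2*np.pi,60)
for z,r in ((.186,.030),(.146,.040)):
    for p in proj('wrist',[(.46+r*np.cos(t),.0403+r*np.sin(t),z) for t in th],C): cv2.circle(im,tuple(int(v) for v in p.round()),1,(255,0,0),-1)
S=snap('side','s3')
cv2.imwrite('pics/w3o.png',np.hstack([im[...,::-1][:,60:460],cv2.resize(S[120:376,90:346,::-1],(384,384))]));print(s['tcp_pos'],s['joint_pos'])
E
```

```text
clock: 15.05
tcp_pos: [0.4591, 0.0391, 0.2763]
tool_rot: [0.675, 0.738, -0.0, -0.0]
contact_force: [0.5, -0.1, -0.4]
width: 1.005
grip_force: 0.0
[0.4643 0.0382 0.186 ]
[0.45908526 0.03913933 0.27633859] [ 0.50464568  0.157289   -0.76563069  1.87392791  0.11870319  1.15687464
 -0.21370825]
```

View pics/w3o.png

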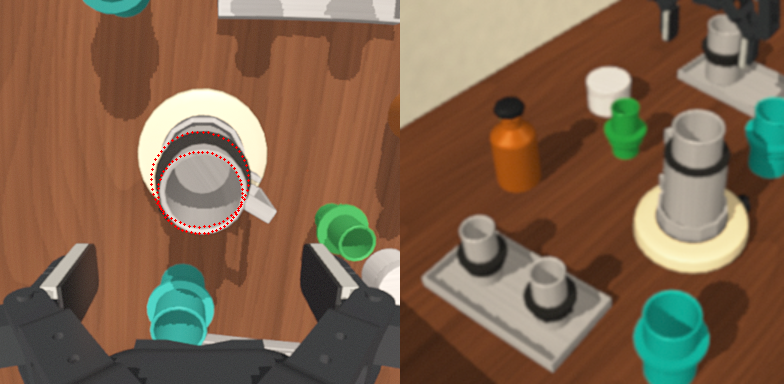

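The small beaker stands upright beside its spare (side panel). The medium mouth circle matches to about 2 mm: the beaker lies slightly towards +x. I descend and grip the medium beaker.

```bash
python3 -m inch '[[[3,1,-40],[0,0,0]],[[3,1,-80],[0,0,0]],[[3,1,-108],[0,0,0]],[[3,1,-122],[0,0,0]],[[3,1,-122],[0,0,0]],[[3,1,-122],[0,0,0]]]' 1 && python3 -m inch '[[[0,0,0],[0,0,0]],[[0,0,0],[0,0,0]],[[0,0,0],[0,0,0]],[[0,0,0],[0,0,0]],[[0,0,0],[0,0,0]],[[0,0,0],[0,0,0]]]' 0
```

```text
clock: 15.9
tcp_pos: [0.4631, 0.0403, 0.1555]
tool_rot: [0.676, 0.737, 0.001, 0.001]
contact_force: [-0.1, 0.3, 0.9]
width: 1.002
grip_force: 0.0
clock: 16.65
tcp_pos: [0.4628, 0.0401, 0.1557]
tool_rot: [0.676, 0.737, 0.0, 0.001]
contact_force: [-3.3, -0.0, 10.1]
width: 0.695
grip_force: 63.4
```

```bash
python3 -m inch '[[[0,0,0],[0,0,0.15]],[[0,0,0.8],[0,0,0.3]],[[0,0,1.6],[0,0,0.45]],[[0,0,2.4],[0,0,0.6]],[[0,0,2.4],[0,0,0.45]],[[0,0,3.2],[0,0,0.3]],[[0,0,4],[0,0,0.15]],[[0,0,4.8],[0,0,0]]]'
python3 - <<'E'
from h import *
s=robot.read_state();print(s['moment'])
snap('side','s4')
a=cv2.imread('pics/s3.png')[160:310,230:340];b=cv2.imread('pics/s4.png')[160:310,230:340]
cv2.imwrite('pics/s4c.png',cv2.resize(np.hstack([a,b]),None,fx=3,fy=3,interpolation=cv2.INTER_CUBIC))
E
```

```text
clock: 17.65
tcp_pos: [0.4629, 0.0407, 0.1596]
tool_rot: [0.677, 0.736, 0.001, 0.0]
contact_force: [0.8, 1.8, -6.2]
width: 0.688
grip_force: 66.0
[ 0.5036618  -0.20737097  0.57328851]
```

View pics/s4c.png

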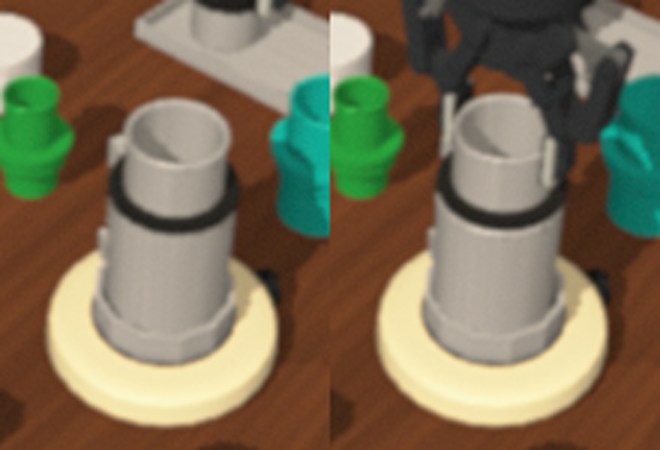

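The medium collar has risen by about 5 px in the enlarged crop, and the jug is unmoved. I continue slightly slower, since the pull is close to the jug's weight.

```bash
python3 -m inch '[[[0,0,0],[0,0,-0.16]],[[0,0,0.7],[0,0,-0.32]],[[0,0,1.4],[0,0,-0.48]],[[0,0,2.1],[0,0,-0.64]],[[0,0,2.1],[0,0,-0.48]],[[0,0,2.8],[0,0,-0.32]],[[0,0,3.5],[0,0,-0.16]],[[0,0,4.2],[0,0,0]],[[0,0,4.9],[0,0,0.16]],[[0,0,5.6],[0,0,0.32]],[[0,0,6.3],[0,0,0.48]],[[0,0,7],[0,0,0.64]],[[0,0,7],[0,0,0.48]],[[0,0,7.7],[0,0,0.32]],[[0,0,8.4],[0,0,0.16]],[[0,0,9.1],[0,0,0]],[[0,0,9.8],[0,0,-0.16]],[[0,0,10.5],[0,0,-0.32]],[[0,0,11.2],[0,0,-0.48]],[[0,0,11.9],[0,0,-0.64]]]'
```

```text
clock: 20.2
tcp_pos: [0.4622, 0.0399, 0.1714]
tool_rot: [0.874, 0.486, -0.0, 0.0]
contact_force: [-0.4, 0.1, -2.1]
width: 0.691
grip_force: 66.7
```

```bash
python3 -m inch '[[[0,0,0],[0,0,0.15]],[[0,0,0.7],[0,0,0.3]],[[0,0,1.4],[0,0,0.45]],[[0,0,2.1],[0,0,0.6]],[[0,0,2.8],[0,0,0.75]],[[0,0,3.5],[0,0,0.9]],[[0,0,4.2],[0,0,1.05]],[[0,0,4.2],[0,0,0.9]],[[0,0,4.9],[0,0,0.75]],[[0,0,5.6],[0,0,0.6]],[[0,0,5.6],[0,0,0.6]],[[0,0,5.6],[0,0,0.6]]]'
```

```text
clock: 21.7
tcp_pos: [0.4623, 0.04, 0.1768]
tool_rot: [0.689, 0.725, -0.0, 0.0]
contact_force: [-1.0, 1.6, -2.0]
width: 0.687
grip_force: 66.7
```

It is free: only its 2 N weight is left. I lift out and carry it to tray_m, turning the closing line across the tray.

```bash
python3 -m inch '[[[0,0,10],[0,0,0]],[[0,0,30],[0,0,0]],[[0,0,50],[0,0,0]],[[0,0,70],[0,0,0]],[[0,0,90],[0,0,0]],[[0,0,95],[0,0,0]],[[4,-20,95],[0,0,-0.16]],[[11,-60,95],[0,0,-0.32]],[[19,-100,95],[0,0,-0.48]],[[28,-145,95],[0,0,-0.64]],[[36,-190,95],[0,0,-0.8]],[[45,-235,95],[0,0,-0.96]],[[53,-275,95],[0,0,-1.12]],[[58,-303,95],[0,0,-1.28]],[[60.5,-316.5,95],[0,0,-1.44]],[[60.5,-316.5,95],[0,0,-1.6]],[[60.5,-316.5,75],[0,0,-1.67]],[[60.5,-316.5,40],[0,0,-1.67]],[[60.5,-316.5,5],[0,0,-1.67]],[[60.5,-316.5,-20],[0,0,-1.67]]]' && python3 -m inch '[[[0,0,-20],[0,0,0]],[[0,0,-40],[0,0,0]],[[0,0,-52],[0,0,0]],[[0,0,-60],[0,0,0]],[[0,0,-64],[0,0,0]],[[0,0,-64],[0,0,0]],[[0,0,-64],[0,0,0]]]'
python3 - <<'E'
from h import *
S=snap('side','s5');t=snap('top','t5')
cv2.imwrite('pics/c5.png',np.hstack([cv2.resize(S[110:310,200:400,::-1],(390,390)),cv2.resize(t[130:260,230:360+40,::-1],(400,390))]))
E
```

```text
clock: 24.2
tcp_pos: [0.5219, -0.276, 0.1545]
tool_rot: [1.0, -0.026, -0.001, -0.001]
contact_force: [-0.3, 0.2, -1.5]
width: 0.687
grip_force: 66.7
clock: 25.08
tcp_pos: [0.5232, -0.2766, 0.0934]
tool_rot: [1.0, -0.026, 0.0, 0.0]
contact_force: [0.0, -0.2, -2.5]
width: 0.689
grip_force: 66.7
```

View pics/c5.png

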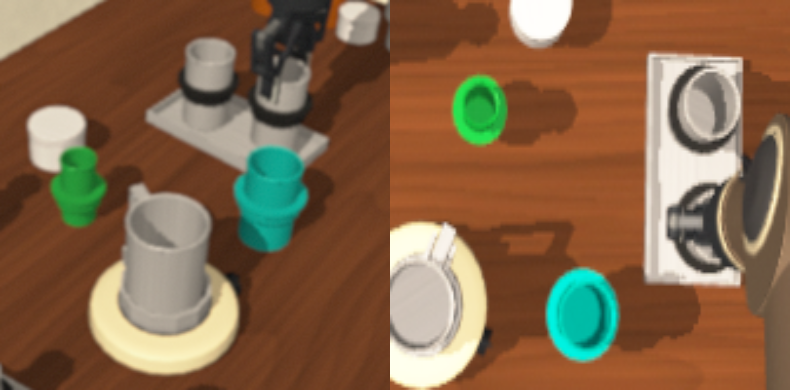

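The jug is seated in the warmer. The medium beaker hangs over the empty half of tray_m, clear of its spare. I set it down.

```bash
python3 -m inch '[[[0,0,-6],[0,0,0]],[[0,0,-11],[0,0,0]],[[0,0,-13],[0,0,0]],[[0,0,-14],[0,0,0]],[[0,0,-15],[0,0,0]],[[0,0,-15],[0,0,0]]]'
```

```text
clock: 25.92
tcp_pos: [0.523, -0.2765, 0.0779]
tool_rot: [1.0, -0.026, 0.0, 0.0]
contact_force: [0.1, 1.4, -2.0]
width: 0.691
grip_force: 66.8
```

```bash
python3 -m inch '[[[0,0,-0.6],[0,0,0]],[[0,0,-1.2],[0,0,0]],[[0,0,-1.2],[0,0,0]]]'
```

```text
clock: 26.3
tcp_pos: [0.5234, -0.2764, 0.0778]
tool_rot: [1.0, -0.026, 0.001, 0.0]
contact_force: [-2.8, 1.1, 8.2]
width: 0.69
grip_force: 67.9
```

```bash
python3 -m inch '[[[0,0,0.7],[0,0,0]],[[0,0,0.7],[0,0,0]]]' && python3 -m inch '[[[0,0,0],[0,0,0]],[[0,0,0],[0,0,0]],[[0,0,0],[0,0,0]],[[0,0,0],[0,0,0]],[[0,0,0],[0,0,0]],[[0,0,20],[0,0,0]],[[0,0,60],[0,0,0]],[[0,0,110],[0,0,0]],[[-20,0,150],[0,0,0]],[[-60,0,170],[0,0,0]],[[-100,0,180],[0,0,0]],[[-130,0,180],[0,0,0]],[[-130,0,180],[0,0,0]],[[-130,0,180],[0,0,0]]]' 1
python3 - <<'E'
from h import *
S=snap('side','s6');t=snap('top','t6')
cv2.imwrite('pics/c6.png',np.hstack([S[60:384,90:480,::-1],t[60:384,120:400,::-1]]))
E
```

```text
clock: 26.55
tcp_pos: [0.5232, -0.2765, 0.0778]
tool_rot: [1.0, -0.026, 0.0, 0.0]
contact_force: [-0.7, 1.0, 6.5]
width: 0.687
grip_force: 67.5
clock: 28.3
tcp_pos: [0.3936, -0.2764, 0.2576]
tool_rot: [1.0, -0.026, 0.0, 0.0]
contact_force: [0.1, 0.3, 0.8]
width: 1.001
grip_force: 0.0
```

View pics/c6.png

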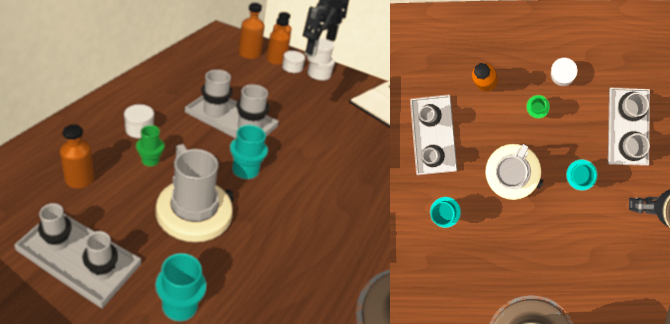

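Both beakers stand upright in their trays. The jug is in the warmer and the bystanders are unmoved. I hand in.

```bash
python3 -c "
from bench import robot
print(robot.sign_off())"
```

```text
the job is handed in; nothing more can be done
None
```

I twisted both beakers free and stood each upright in its matching tray, with the jug still in the warmer and the bystanders unmoved in the last pictures; I handed the job in at about 28 s.

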